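# Present a ring stack to the reader and hold the cam lift at its top

### The arm

A 6-joint arm with a two-finger parallel gripper is mounted at the origin on a cart in front of the work surface, level with it; the furniture and walls round the work are solid. World frame = base frame: x ahead of the robot, y to its left, z up, the work surface at z = 0. Lengths are in mm, angles in rad, forces in N, time in s.
With the tool pointing down it reaches from about 250 to 775 mm from the base axis. Payload 4 kg.
Tool frame: the origin (TCP) lies midway between the tips of the shut fingers; the grasp point (between the pads) lies 19 mm behind it (robot.hold_point_z is the distance from the TCP to the grasp point, in mm); z points along the fingers, y is the line along which they close (so a half turn about z gives the same grasp; the last joint's range is limited). The gripper opens to 85 mm and grips with 20 to 120 N. Pads are 22 mm wide; open, the fingers measure 114 mm over their backs; the gripper's body (76 mm by 85 mm) begins 54 mm behind the grasp point. The pads swing forward as they close: fully open they stand 13 mm farther back than shut.
Start: joints at [1.169, 0.087, 1.371, -0, 1.684, -0.103], TCP at [161.915, 525.646, 201.541] pointing down, gripper open.
Joint ranges: [-3.1, 3.1], [-0.76, 2.03], [0.27, 2.55], [-1.08, 4.22], [0.17, 2.65], [-2.57, 2.57]. Speed limits (rad/s): [2.79, 2.79, 3.14, 3.14, 3.14, 3.14].

### API

Orientations are given as a unit quaternion [w, x, y, z].
In Python, from bench import robot gives the robot as it stands.
- The arm moves only by the shell command python3 -m creep 'ROWS' [FORCE]. ROWS is JSON, a list of rows, each a list of 3 entries, a list of its own where there are three numbers: the opening, from -1 (shut) to 1 (fully open), so that 0 is half open, then the shift along the world's x, y, z in m, then the turn, a rotation vector about the world's x, y, z in degrees. A call has 1 to 20 rows; each row is the pose to reach, as a shift and turn from the pose commanded when the call began; what a row does not reach only later rows make up. A row lasts 1/8 s, in which the tool goes at most 62.5 mm and 10.7 degrees, less where a joint would pass 70% of its speed; a pose out of reach is approached as far as the arm can. A call with a gripper value outside its range is refused whole. The fingers move at their own pace and stop on an object; FORCE is the grip in N (left out, the last holds). Time passes only in rows, so rows that repeat a pose let the fingers close. It gives the time, the measured TCP pose, the force, the opening and the grip force at its end, in the units of the state.
- robot.get_obs(): the state, without advancing time (a new reading comes with each control period).
- robot.capture(name): name is "side" or "top" or "wrist"; returns a dict with "color" (420x560x3 uint8, red, green, blue), "mtx" (3x3 intrinsics, pixels), "origin" and "attitude" of the camera in the world; the wrist camera has in their place "T_tool_cam" (4x4, takes a point from camera to tool coordinates, whose origin is the TCP and whose axes are the flange's). Camera axes: x right, y down, z forward; pixel columns grow to the right and rows downward; lengths in mm; the calibration is good to about 2 mm. A picture is of the moment at which its call begins: read the wrist's pose just before it. There is no depth.
- robot.close_job(): hands the job in; it is judged then, once.
The state is a dict: "t": time; "joint_pos": joint angles; "qvel": joint speeds; "effort": joint torques, N m; "tcp_pos": TCP position; "eef_rot": TCP orientation; "wrist_force": force on the tool from outside, world axes, zero at the start; "torque": the same for the moment, N m; "width": finger opening in mm; "grip_force": force on a finger pad.
Only numpy, scipy, OpenCV 4.12 (cv2) and the standard library are available. Lean on these libraries where they do the work, as an engineer would, in place of code of your own. Each camera call takes 0.05 s, during which the arm holds its last target. There are 200 camera calls.

### The job

On the reading station, turn the ring stack in the pocket of the lift table so that its column of lugs, with the steel pin through it, squarely faces the window of the black reader block, and let go of it. Then take the cam lever by its black grip and swing it up to the cam's highest lift, where the handle stands upright, and finish while holding it there: the lever springs back if it is let go. Leave the other things on the bench where they are.

Things in the scene. Friction and masses are not known exactly. Their poses are not given: they have to be found in the camera images.
- station: Fixed reading station: dark steel base plate 130x190x10 mm, in its middle a round lift table, on its left a black reader block, on its right a cam lever. Origin on the bench straight below the table's axis; x away from the robot (the station's turn varies by 0.25 rad), y to the reader, z up.
- pocket (a point): Middle of the lift table's pocket floor, on the station's axis, 64 mm above the bench with the lever down. The table is an aluminium disc of 46 mm radius; its pocket has 36 mm radius and a rim 5 mm high.
- reader_window (a point): Middle of the reader block's window, 76 mm from the table's axis towards +y of the station, 94 mm above the bench, looking along -y of the station at the stack. The block is 50x36 mm, its top 118 mm above the bench.
- stack_center (a point): Point on the axis, half-way up, of the loose stack of 11 plated rings in the pocket. Round body 62 mm diameter on a black puck 66 mm diameter, 6 mm high (3 mm play in the pocket); top 57 mm above this point, foot 58 mm below; about 0.6 kg. x axis to the lugs, z up. It turns in the pocket when gripped round the rings near the top, fingers clear of the lugs.
- stack_lugs (a point): Point half-way up the column of ring lugs (ears one above the other on one side of the stack), 40 mm from its axis. A dark steel pin, 7 mm thick with a 12 mm head, stands in the lugs at 39 mm from the axis and rises 10 mm above the top ring. At the start the lugs face 0.7 to 2.2 rad anticlockwise (from above) of the direction to the window.
- lever_grip (a point): Centre of the black revolving grip of the cam lever: a roller 20 mm diameter, 36 mm long, parallel to the shaft, sticking out to the right of the lever's rod; best pinched from above, front and back. It swings on a circle of 100 mm radius about a level shaft along the station's y, 33 mm above the bench, at y = -112 mm of the station. At the start it is on the robot's side (-x), 0.25 rad above level.
- lever (a joint): Angle of the cam lever, rad: 0 at the start, growing as the grip swings up and over away from the robot; stop at 2.1. The cam lifts the table most at 1.32, where the handle is upright, grip straight above the shaft (133 mm above the bench); beyond it the table sinks again. A spring turns the lever back when let go (2 to 3 N at the grip).
- table (a joint): Lift of the table, m: 0 with the lever at 0, 0.0123 at the cam's highest point.
- by_plug: steel plug gauge lying on the bench, 39x108x39 mm; not part of the job
- by_ring_a: single plated ring lying flat, 62x73x9 mm; not part of the job
- by_ring_b: single plated ring lying flat, 68x62x9 mm; not part of the job
- by_block: small ground steel setting block, 30x35x28 mm; not part of the job
- by_block_b: lower ground steel setting block, 30x35x20 mm; not part of the job

How it is judged (in metres and radians):
On the way:
1. The stack's lugs face the reader window (within about 15 degrees), the stack stands in the pocket and has been let go, with the lever still down (x of stack_lugs in the frame of station between -0.011 and 0.011 m and y of stack_lugs in the frame of station above 0.03 m and horizontal distance between stack_center and station below 0.006 m and angle between stack_center's own z axis and vertical below 0.06 rad and z of stack_center in the frame of station below 0.138 m and contact force between the fingers and stack below 0.1 N and value of joint lever below 0.3 rad), for 0.2 s.
At the end, for the whole second after the job is handed in: The fingers hold the lever (over 0.5 N) within 0.16 rad of the cam's top (1.32 rad), table lifted at least 11.5 mm; the stack stands upright in the raised pocket within 6 mm of its axis, free of the fingers, its lugs within 11 mm (about 15 degrees) of the window's centre line (x of stack_lugs in the frame of station between -0.011 and 0.011 m and y of stack_lugs in the frame of station above 0.03 m and horizontal distance between stack_center and station below 0.006 m and angle between stack_center's own z axis and vertical below 0.06 rad and z of stack_center in the frame of station between 0.131 and 0.138 m and contact force between the fingers and stack below 0.1 N and value of joint lever between 1.16 and 1.48 rad and value of joint table above 0.0115 m and contact force between the fingers and lever above 0.5 N); the arm keeps its last pose, push and grip.
It fails at once if the ring stack is tipped over or taken off the lift table (angle between stack_center's own z axis and vertical above 0.35 rad or horizontal distance between stack_center and station above 0.02 m).
It fails at once if one of the other things on the bench is moved by more than 20 mm (distance of any of by_plug, by_ring_a, by_ring_b, by_block, by_block_b from where it was at the start of the episode above 0.02 m).
It also fails if it takes over 45 s, if anything falls off the work surface, if the arm or the gripper's body presses on something with over 40 N, if the wrist force passes 120 N, or if a joint passes its speed limit or range.

## Working session

There is one attempt and no reset: what is moved stays moved. The work goes in short steps, Python scripts to look and compute and a shell command to move; the robot and the scene stay as the last step left them, time stands still between calls to the robot, and variables do not carry over. Pictures are saved under pics/ and viewed, at most 10 in all, crops included, and the job is handed in when it is done.

```bash
mkdir -p pics
cat > look.py <<'E'
import sys,cv2,json,numpy as np
from bench import robot
def snap(cam,name):
    o=robot.get_obs(); c=robot.capture(cam)
    cv2.imwrite(f'pics/{name}.png',c['color'][:,:,::-1])
    d={k:np.asarray(v).tolist() for k,v in c.items() if k!='color'}
    d['tcp']=list(map(float,o['tcp_pos'])); d['rot']=list(map(float,o['eef_rot']))
    json.dump(d,open(f'pics/{name}.json','w')); return d
if __name__=='__main__':
    for a in sys.argv[1:]:
        cam,n=a.split(':'); d=snap(cam,n); print(n,d)
E
python3 look.py top:top0 side:side0; python3 -c "from bench import robot;print(robot.get_obs())"
```

```text
top0 {'mtx': [[408.25316900312174, 0.0, 275.09787928248284], [0.0, 408.25316900312174, 203.2870085614611], [0.0, 0.0, 1.0]], 'origin': [238.0283277088277, 214.570661515224, 1155.527450398789], 'attitude': [0.07104336738756659, -0.6765613736321624, 0.7292179952707716, -0.07388276546308946], 'tcp': [161.6937104896767, 525.0969642031962, 200.31749585550924], 'rot': [-0.0002768366037744993, 0.1488444402158717, 0.9888599753337143, -0.001097798398888581]}
side0 {'mtx': [[426.0239875724136, 0.0, 272.00523845464596], [0.0, 426.0239875724136, 202.83223947526386], [0.0, 0.0, 1.0]], 'origin': [52.82295834816943, -819.4527260667129, 546.0312169607995], 'attitude': [-0.5463997507454439, 0.8152061484663979, -0.15219105799591864, 0.11715003096022149], 'tcp': [161.69540535795022, 525.11691024943, 200.32463986940294], 'rot': [-0.0002683409556411657, 0.1488655831958594, 0.9888568275727667, -0.0010680335256120202]}
{'t': 0.1, 'joint_pos': array([ 1.16890158e+00,  8.79066863e-02,  1.37216909e+00,  6.20343345e-06,
        1.68360532e+00, -1.03130394e-01]), 'qvel': array([ 0.00161912, -0.0013327 , -0.00283837, -0.00031954,  0.000657  ,
        0.00101216]), 'effort': array([ 2.94789243e-03, -3.53018332e+01, -3.14217675e+01, -5.36538084e-05,
        8.03437288e-03, -2.70770363e-05]), 'tcp_pos': array([161.69591965, 525.13788152, 200.40879336]), 'eef_rot': array([-2.63871231e-04,  1.48826796e-01,  9.88862728e-01, -1.01033982e-03]), 'wrist_force': array([-0.7204674 , -0.63807203, -0.09822656]), 'torque': array([-0.02401743, -0.01476497, -0.01297886]), 'grip_force': 0.0, 'width': 85.16767456137195}
```

View pics/top0.png

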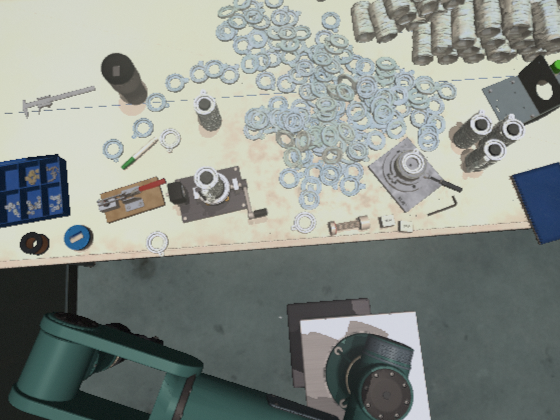

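View pics/side0.png

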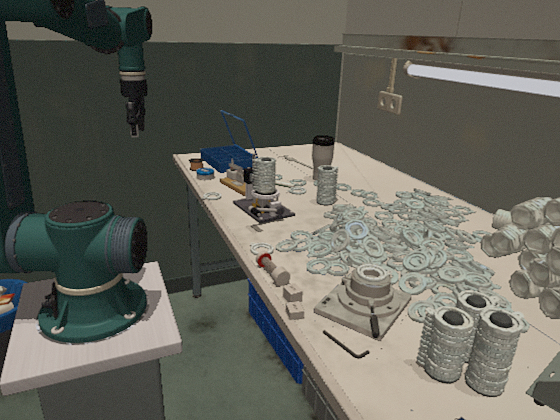

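The top view shows the station at about (212,195): reader at (176,192), stack top at (206,178), lever grip at (260,213). I'll enlarge it.

```bash
cat > geo.py <<'E'
import json,numpy as np,cv2
from scipy.spatial.transform import Rotation as R
def q(w): return R.from_quat([w[1],w[2],w[3],w[0]])
def cam(n):
    d=json.load(open(f'pics/{n}.json'));K=np.array(d['mtx'])
    if 'origin' in d: return K,np.array(d['origin']),q(d['attitude']).as_matrix()
    T=np.array(d['T_tool_cam']);M=q(d['rot']).as_matrix()
    return K,np.array(d['tcp'])+M@T[:3,3],M@T[:3,:3]
def at(n,u,v,z):
    K,o,A=cam(n);r=A@np.linalg.inv(K)@[u,v,1];return o+r*(z-o[2])/r[2]
def px(n,p):
    K,o,A=cam(n);c=K@A.T@(np.array(p)-o);return c[:2]/c[2]
E
python3 - <<'E'
import cv2
from geo import *
c=cv2.imread('pics/top0.png')[145:245,150:280]
cv2.imwrite('pics/c0.png',cv2.resize(c,None,fx=6,fy=6,interpolation=cv2.INTER_CUBIC))
print(at('top0',206,178,179),at('top0',260,213,58))
E
```

```text
[517.76724447 368.87408646 179.        ] [442.32735996 244.70291531  58.        ]
```

View pics/c0.png

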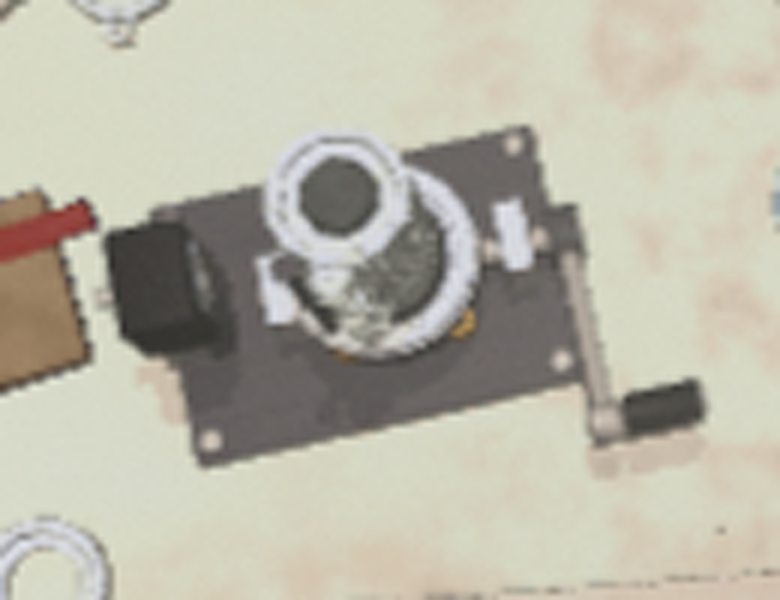

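Run:
```python
from geo import *
f=lambda u,v,z: at('top0',150+u/6,145+v/6,z)
P=[f(u,v,10) for u,v in [(150,207),(530,127),(580,382),(200,467)]]
c=np.mean(P,0);y=P[0]+P[3]-P[1]-P[2];print('centre',c,'yaw',np.degrees(np.arctan2(-y[0],y[1])))
yaw=np.arctan2(-y[0],y[1]);S=np.array([[np.cos(yaw),-np.sin(yaw)],[np.sin(yaw),np.cos(yaw)]])
for n,u,v,z in [('stack',340,195,180),('pin',287,267,189),('grip',663,405,58),('rodend',605,420,58)]:
    p=f(u,v,z);print(n,p,(p-c)[:2]@S)
print([np.linalg.norm(P[i]-P[i-1]) for i in range(4)])
```

```text
centre [517.31969241 383.43215405  10.        ] yaw 8.319562030755076
stack [518.63654958 367.01855472 180.        ] [ -1.07195081 -16.4314113 ]
pin [487.40723561 388.31356701 189.        ] [-28.89136006   9.15819731]
grip [443.61085498 243.24683567  58.        ] [ -93.21713825 -128.04484113]
rodend [438.669201  270.0353267  58.       ] [ -94.23065351 -100.82323239]
[np.float64(130.79054764525316), np.float64(187.58427168696667), np.float64(129.21618395867645), np.float64(183.9405582759344)]
```

Station axis is near (518,367), yaw about 8°, and the lugs are about 42° ccw of the window. I'll move above the stack and look from close by.

```bash
python3 -m creep '[[1,[0.03,0,0.06],[0,0,0]],[1,[0.09,-0.03,0.12],[0,0,-5]],[1,[0.14,-0.05,0.14],[0,0,-10]],[1,[0.19,-0.08,0.14],[0,0,-17]],[1,[0.24,-0.1,0.14],[0,0,-17]],[1,[0.29,-0.13,0.14],[0,0,-17]],[1,[0.33,-0.145,0.14],[0,0,-17]],[1,[0.356,-0.158,0.14],[0,0,-17]],[1,[0.356,-0.158,0.14],[0,0,-17]],[1,[0.356,-0.158,0.14],[0,0,-17]]]' && python3 look.py wrist:w0
```

```text
t: 1.35
tcp_pos: [517.4, 367.9, 341.1]
eef_rot: [-0.001, 0.293, 0.956, -0.0]
wrist_force: [-0.1, -0.3, -0.2]
width: 85.5
grip_force: 0.0
w0 {'mtx': [[314.155010429019, 0.0, 278.5682297083032], [0.0, 314.155010429019, 210.40632775284806], [0.0, 0.0, 1.0]], 'T_tool_cam': [[0.0005447851978164485, -0.9594243262242643, -0.28196571681358923, 69.2047326884854], [0.9999997360299905, 0.0006582435962522847, -0.00030766103693954076, -1.228428381881863], [0.0004807796105263519, -0.2819654747739181, 0.9594244315663855, -172.13934380329565], [0.0, 0.0, 0.0, 1.0]], 'tcp': [517.41155252374, 367.92584078773876, 341.1409938059744], 'rot': [-0.0005399697239136539, 0.2931700471509694, 0.9560601458054737, -0.00017172248532179108]}
```

View pics/w0.png

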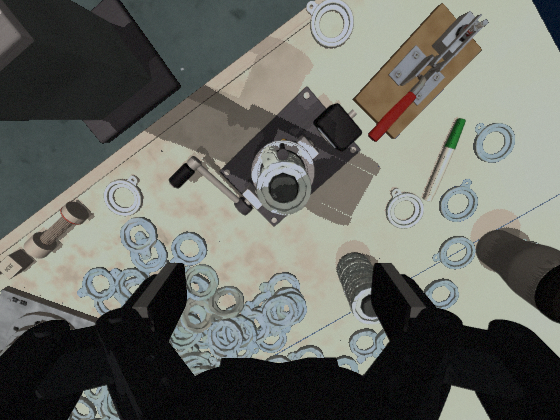

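The wrist view shows the stack top at about (286,186), the pin near (284,150), the reader at (337,127) and the lever grip at (182,174). I'll enlarge the stack.

Run:
```python
import cv2
c=cv2.imread('pics/w0.png')[80:230,165:365]
cv2.imwrite('pics/c1.png',cv2.resize(c,None,fx=4,fy=4,interpolation=cv2.INTER_CUBIC))
```

```text
(no output)
```

View pics/c1.png

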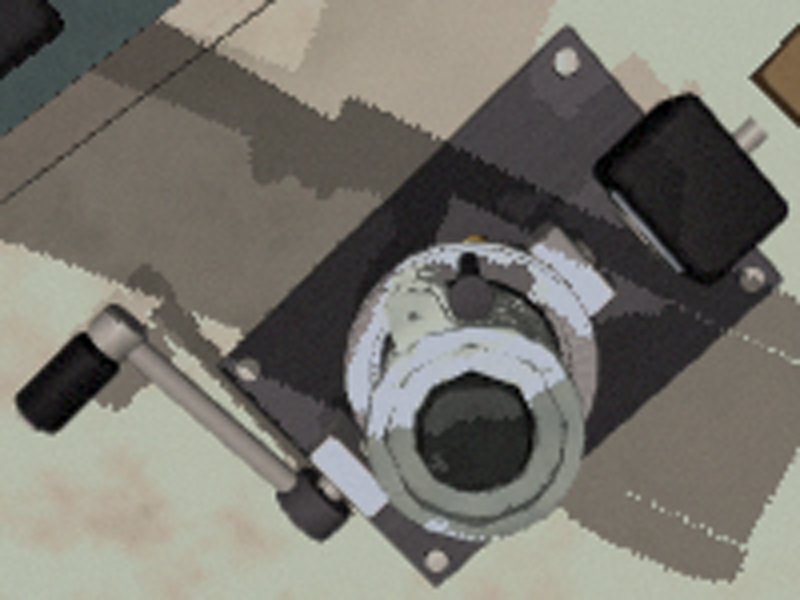

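Run:
```python
from geo import *
f=lambda u,v,z: at('w0',165+u/4,80+v/4,z)
P=[f(u,v,10) for u,v in [(568,27),(778,285),(437,585),(222,362)]]
c=np.mean(P,0);y=P[0]+P[1]-P[2]-P[3];yaw=np.arctan2(-y[0],y[1]);print('base',c,np.degrees(yaw))
Q=[f(u,v,118) for u,v in [(690,97),(787,205),(710,280),(598,165)]];print('reader',np.mean(Q,0))
g=f(68,382,58)
S=np.array([[np.cos(yaw),-np.sin(yaw)],[np.sin(yaw),np.cos(yaw)]])
s=f(476,432,179.5);p=f(470,293,189)
for n,x in [('stack',s),('pin',p),('grip',g),('rd',np.mean(Q,0))]: print(n,x,((x-s)[:2]@S))
d=p-s;print('lug dir',np.degrees(np.arctan2(d[1],d[0])),'len',np.hypot(*d[:2]))
```

```text
base [522.97313435 383.23367859  10.        ] 8.756717623508031
reader [508.87339079 460.79368861 118.        ]
stack [522.71751018 369.69325784 179.5       ] [0. 0.]
pin [489.95476496 389.59430254 189.        ] [-29.35113137  24.65684777]
grip [446.60272383 243.31144939  58.        ] [ -94.46784079 -113.32100098]
rd [508.87339079 460.79368861 118.        ] [ 0.1863149  92.14615247]
lug dir 148.7242867934743 len 38.33339346654983
```

```bash
python3 -m creep '[[1,[0.004,0.001,-0.05],[0,0,1]],[1,[0.004,0.001,-0.1],[0,0,2]],[1,[0.004,0.001,-0.14],[0,0,2]],[1,[0.004,0.001,-0.17],[0,0,2]],[1,[0.004,0.001,-0.19],[0,0,2]],[1,[0.004,0.001,-0.19],[0,0,2]]]' 20; python3 -m creep '[[-0.3,[0,0,0],[0,0,0]],[-0.3,[0,0,0],[0,0,0]],[-0.3,[0,0,0],[0,0,0]],[-0.3,[0,0,0],[0,0,0]],[-0.3,[0,0,0],[0,0,0]],[-0.3,[0,0,0],[0,0,0]]]' 20; python3 look.py wrist:w1
```

```text
t: 2.15
tcp_pos: [519.7, 368.9, 149.6]
eef_rot: [-0.002, 0.276, 0.961, -0.001]
wrist_force: [-0.8, -0.3, -0.7]
width: 85.6
grip_force: 0.0
t: 2.9
tcp_pos: [521.9, 368.6, 151.5]
eef_rot: [-0.0, 0.277, 0.961, -0.0]
wrist_force: [0.1, -0.7, 0.2]
width: 29.7
grip_force: 0.0
w1 {'mtx': [[314.155010429019, 0.0, 278.5682297083032], [0.0, 314.155010429019, 210.40632775284806], [0.0, 0.0, 1.0]], 'T_tool_cam': [[0.0005452397155277156, -0.9594290910681486, -0.2819495024393509, 69.24863342282796], [0.9999997354432539, 0.000658873144282412, -0.0003082200532911679, -1.3125296201859094], [0.00048148424077920865, -0.28194925979389407, 0.9594291964885164, -172.13802184908138], [0.0, 0.0, 0.0, 1.0]], 'tcp': [521.9380806319738, 368.5929224078845, 151.46495310267454], 'rot': [-3.3345801628888886e-05, 0.2766922022943243, 0.9609585964204904, -6.567745679268335e-06]}
```

View pics/w1.png

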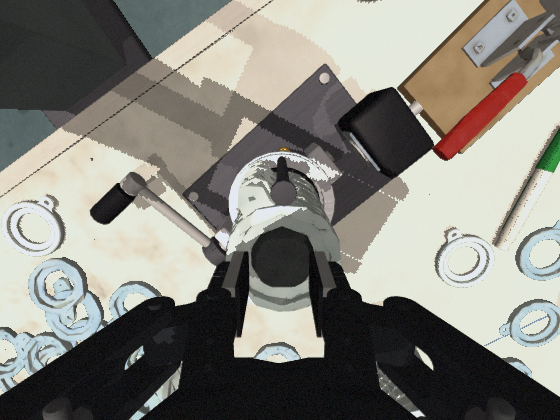

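Run:
```python
from geo import *
K,o,A=cam('w1');print('cam',o)
d=json.load(open('pics/w1.json'));M=q(d['rot']).as_matrix();t=np.array(d['tcp'])
for zz in (0,-19,-40):
  for yy in (-15,0,15): print('tool',yy,zz,px('w1',t+M@[0,yy,zz]))
for z in (179,160,64): print('stack',z,px('w1',[521,369,z]))
c=cv2.imread('pics/w1.png')[130:370,170:410];cv2.imwrite('pics/c2.png',cv2.resize(c,None,fx=2.5,fy=2.5,interpolation=cv2.INTER_CUBIC))
```

```text
cam [462.60628198 404.30536369 323.60720166]
tool -15 0 [255.36193426 240.84821495]
tool 0 0 [280.87772366 240.86578909]
tool 15 0 [306.39479063 240.88336412]
tool -15 -19 [252.8032376  254.29259328]
tool 0 -19 [281.11338802 254.31246554]
tool 15 -19 [309.42511118 254.3323389 ]
tool -15 -40 [249.23338957 273.04995059]
tool 0 -40 [281.44218491 273.07315233]
tool 15 -40 [313.65301599 273.09635554]
stack 179 [280.93468176 259.52104156]
stack 160 [280.70721927 244.89072739]
stack 64 [280.03054924 201.36752732]
```

View pics/c2.png

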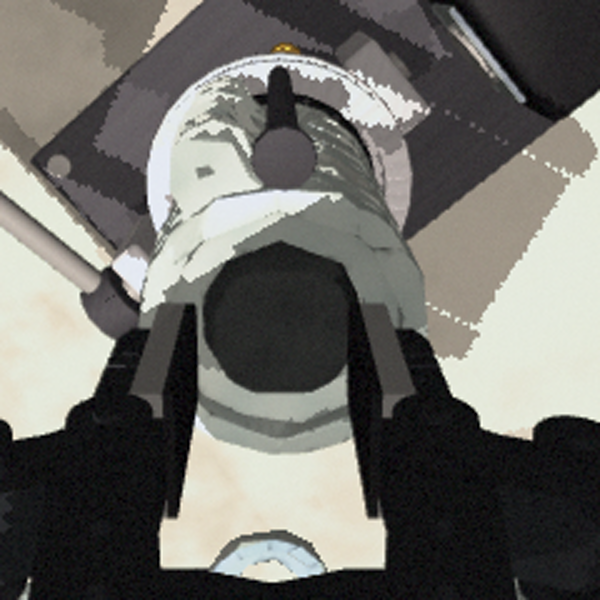

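```bash
python3 - <<'E'
from geo import *
def tri(L):
    H=np.zeros((3,3));b=np.zeros(3)
    rr=[]
    for n,u,v in L:
        K,o,A=cam(n);r=A@np.linalg.inv(K)@[u,v,1];r/=np.linalg.norm(r);Q=np.eye(3)-np.outer(r,r);H+=Q;b+=Q@o
    p=np.linalg.solve(H,b);return p,[px(n,p)-[u,v] for n,u,v in L]
print('top',tri([('top0',150+340/6,145+195/6),('w0',165+476/4,80+432/4),('w1',170+283/2.5,130+320/2.5)]))
print('topw',tri([('w0',165+476/4,80+432/4),('w1',170+283/2.5,130+320/2.5)]))
print('pin',tri([('w0',165+470/4,80+293/4),('w1',170+283/2.5,130+155/2.5)]))
E
python3 -c "
import sys;sys.path.insert(0,'.')
from geo import *
c=cv2.imread('pics/side0.png')[140:225,220:300];cv2.imwrite('pics/c3.png',cv2.resize(c,None,fx=7,fy=7,interpolation=cv2.INTER_CUBIC))
for z in (0,64,179): print(z,px('pics/side0'.replace('pics/',''),[521,369,z]))"; python3 -c "from bench import robot;o=robot.get_obs();print(o)"
```

```text
top (array([523.35667034, 368.60927615, 170.51979922]), [array([-0.07579497, -0.76489057]), array([-0.61487168, -0.71505168]), array([-0.64583861, -1.57793398])])
topw (array([524.28138119, 368.61931175, 170.80194627]), [array([-0.14148763,  0.00827187]), array([ 0.29716423, -0.00665069])])
pin (array([489.82769136, 389.59889248, 190.07104023]), [array([-0.05435882,  0.00492845]), array([ 0.12736512, -0.00682704])])
0 [263.75707457 210.77966173]
64 [264.10512168 192.40763857]
179 [264.76232456 157.71651014]
{'t': 2.95, 'joint_pos': array([ 5.26131756e-01,  2.98999868e-01,  1.22184761e+00,  7.88045847e-05,
        1.62079915e+00, -4.83939437e-01]), 'qvel': array([-0.00016473, -0.00101478,  0.00154778,  0.000722  ,  0.0006024 ,
        0.00152093]), 'effort': array([ 6.16379675e-04, -4.40777385e+01, -3.11365449e+01, -7.71914756e-05,
        1.20318924e-03,  2.23450911e-05]), 'tcp_pos': array([521.93144546, 368.58682112, 151.45822294]), 'eef_rot': array([-4.70829177e-05,  2.76702185e-01,  9.60955721e-01,  7.75332644e-06]), 'wrist_force': array([-0.65850313, -0.6743913 ,  0.23612052]), 'torque': array([-0.05105756, -0.02374878,  0.03952863]), 'grip_force': 0.0, 'width': 29.972250468167847}
```

```bash
python3 -m creep '[[1,[0.001,0,0],[0,0,0]],[1,[0.001,0,0],[0,0,0]],[1,[0.001,0,0],[0,0,0]],[1,[0.001,0,0],[0,0,0]],[1,[0.001,0,0],[0,0,0]],[1,[0.001,0,-0.008],[0,0,0]],[1,[0.001,0,-0.016],[0,0,0]],[1,[0.001,0,-0.016],[0,0,0]]]' 20; python3 look.py wrist:w2 >/dev/null;  python3 -m creep '[[-0.3,[0,0,0],[0,0,0]],[-0.3,[0,0,0],[0,0,0]],[-0.3,[0,0,0],[0,0,0]],[-0.3,[0,0,0],[0,0,0]],[-0.3,[0,0,0],[0,0,0]]]' 20; python3 look.py wrist:w3 > /dev/null
python3 - <<'E'
import cv2,numpy as np
cv2.imwrite('pics/c4.png',np.hstack([cv2.resize(cv2.imread(f'pics/{n}.png')[100:400,130:430],None,fx=1.33,fy=1.33) for n in('w2','w3')]))
E
```

```text
t: 3.95
tcp_pos: [522.1, 368.2, 133.7]
eef_rot: [-0.001, 0.277, 0.961, -0.001]
wrist_force: [-0.5, -0.2, -0.0]
width: 85.7
grip_force: 0.0
t: 4.62
tcp_pos: [523.3, 368.9, 136.3]
eef_rot: [0.0, 0.277, 0.961, 0.001]
wrist_force: [0.3, 0.7, 3.2]
width: 60.8
grip_force: 22.1
```

View pics/c4.png

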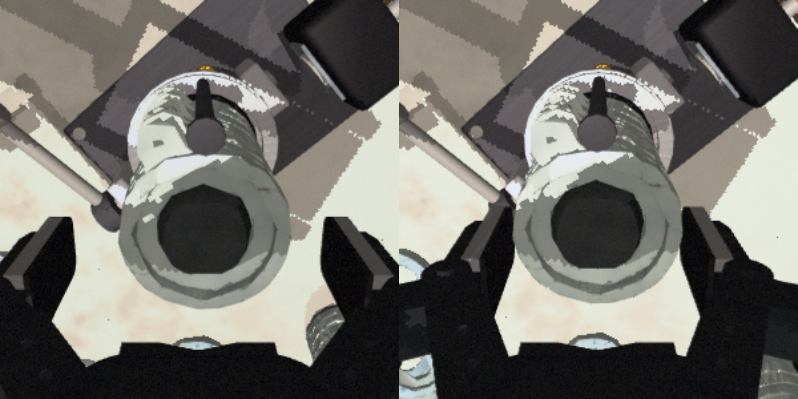

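The stack is now gripped (61 mm wide, 22 N) and the lugs line up with tool x, at 147.8°. The target is 98.5°, so I'll turn it by -49°.

```bash
python3 -m creep '[[-0.3,[0,0,0],[0,0,-4]],[-0.3,[0,0,0],[0,0,-10]],[-0.3,[0,0,0],[0,0,-16]],[-0.3,[0,0,0],[0,0,-22]],[-0.3,[0,0,0],[0,0,-28]],[-0.3,[0,0,0],[0,0,-34]],[-0.3,[0,0,0],[0,0,-40]],[-0.3,[0,0,0],[0,0,-46]],[-0.3,[0,0,0],[0,0,-49.5]],[-0.3,[0,0,0],[0,0,-49.5]],[-0.3,[0,0,0],[0,0,-49.5]]]' 22; python3 -m creep '[[0.2,[0,0,0],[0,0,0]],[0.6,[0,0,0],[0,0,0]],[1,[0,0,0],[0,0,0]],[1,[0,0,0],[0,0,0]],[1,[0,0,0.05],[0,0,0]],[1,[0,0,0.11],[0,0,0]],[1,[0,0,0.17],[0,0,0]],[1,[0,0,0.18],[0,0,0]],[1,[0,0,0.18],[0,0,0]]]'; python3 look.py wrist:w4 top:top4 >/dev/null
python3 - <<'E'
import cv2,numpy as np
a=cv2.resize(cv2.imread('pics/w4.png')[60:260,130:390],(520,400),interpolation=cv2.INTER_CUBIC)
cv2.imwrite('pics/c5.png',a)
E
```

```text
t: 6.05
tcp_pos: [521.7, 367.6, 136.0]
eef_rot: [-0.0, 0.654, 0.757, -0.002]
wrist_force: [-2.3, -2.4, 6.5]
width: 60.8
grip_force: 23.2
t: 7.18
tcp_pos: [523.2, 368.8, 316.1]
eef_rot: [0.0, 0.654, 0.757, 0.001]
wrist_force: [0.5, 0.1, -0.4]
width: 85.0
grip_force: 0.0
```

View pics/c5.png

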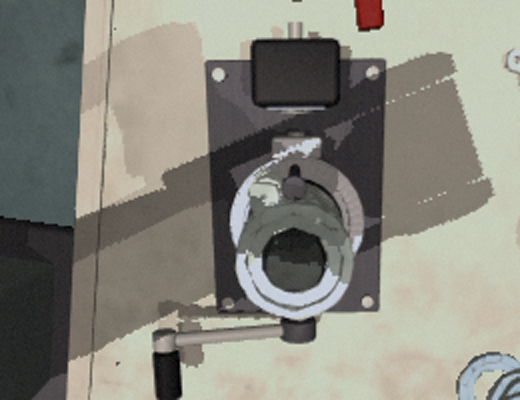

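Pin (294,183), stack (294,260) and reader (295,75) line up, so the lugs face the window and the stack is released. Next is the grip position, with the grip seen at crop (167,372).

Run:
```python
from geo import *
f=lambda u,v,z: at('w4',130+u/2,60+v/2,z)
g=f(167,372,58);s=f(294,262,179);p=f(294,183,189)
print('grip',g,'stack',s,'lug',np.degrees(np.arctan2(*(p-s)[[1,0]])))
c=[f(*x,10) for x in[(207,60),(386,60),(380,312),(220,310)]]
print(np.mean(c,0)); y=c[0]+c[1]-c[2]-c[3];print(np.degrees(np.arctan2(-y[0],y[1])))
r=[f(*x,118) for x in[(255,40),(339,40),(337,104),(255,104)]];print('reader',np.mean(r,0))
print([f(*x,58) for x in[(165,339)]])
th=np.radians(8.6);O=np.array([521.5,369]);S=np.array([[np.cos(th),-np.sin(th)],[np.sin(th),np.cos(th)]])
for a in np.arange(0,1.4,.11):
    b=.25+a;x=S@[-100*np.cos(b),-112]+O;print(round(a,2),x.round(1),round(33+100*np.sin(b),1))
```

```text
grip [445.8982009  244.10088698  58.        ] stack [523.0065242  367.34031222 179.        ] lug 98.28297701381179
[523.50435464 382.83843554  10.        ]
9.257204219585354
reader [510.58002231 460.33900624 118.        ]
[array([442.17156128, 269.67840556,  58.        ])]
0.0 [442.4 243.8] 57.7
0.11 [445.7 244.3] 68.2
0.22 [450.1 244.9] 78.3
0.33 [455.5 245.8] 87.8
0.44 [462.  246.7] 96.7
0.55 [469.4 247.8] 104.7
0.66 [477.6 249.1] 112.0
0.77 [486.5 250.4] 118.2
0.88 [496.1 251.9] 123.4
0.99 [506.1 253.4] 127.6
1.1 [516.6 255. ] 130.6
1.21 [527.3 256.6] 132.4
1.32 [538.2 258.2] 133.0
```

```bash
python3 -m creep '[[0.4,[-0.026,-0.042,0],[0,0,0]],[0.4,[-0.052,-0.084,0],[0,0,0]],[0.4,[-0.078,-0.125,-0.03],[0,0,0]],[0.4,[-0.078,-0.125,-0.08],[0,0,0]],[0.4,[-0.078,-0.125,-0.13],[0,0,0]],[0.4,[-0.078,-0.125,-0.18],[0,0,0]],[0.4,[-0.078,-0.125,-0.18],[0,0,0]]]' 40; python3 look.py wrist:w5 >/dev/null
```

```text
t: 8.15
tcp_pos: [439.6, 241.5, 127.8]
eef_rot: [-0.004, 0.654, 0.757, -0.007]
wrist_force: [0.5, 0.2, -0.2]
width: 59.8
grip_force: 0.0
```

View pics/w5.png

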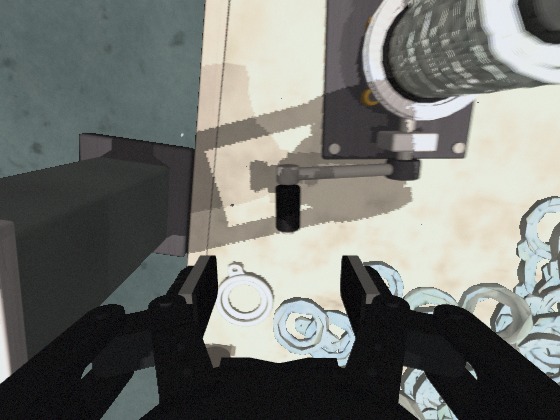

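The grip is centred at about (288,208), between the finger columns. I'll compute its position.

```bash
python3 - <<'E'
from geo import *
d=json.load(open('pics/w5.json'));print(d['tcp'],at('w5',288,208,58),at('w5',288,173,58))
E
python3 -c "from bench import robot;print(robot.get_obs()['tcp_pos'])"
```

```text
[439.63196644884465, 241.4508707671666, 127.811276526194] [447.00166555 242.20550437  58.        ] [442.63391834 270.10550724  58.        ]
[442.50178161 242.63792906 132.11736641]
```

```bash
python3 -m creep '[[0.4,[0,-0.001,-0.03],[0,0,0]],[0.4,[0,-0.001,-0.06],[0,0,0]],[0.4,[0,-0.001,-0.085],[0,0,0]],[0.4,[0,-0.001,-0.098],[0,0,0]],[0.4,[0,-0.001,-0.098],[0,0,0]],[-1,[0,-0.001,-0.098],[0,0,0]],[-1,[0,-0.001,-0.098],[0,0,0]],[-1,[0,-0.001,-0.098],[0,0,0]],[-1,[0,-0.001,-0.098],[0,0,0]],[-1,[0,-0.001,-0.098],[0,0,0]],[-1,[0,-0.001,-0.098],[0,0,0]]]' 40
```

```text
t: 9.57
tcp_pos: [444.9, 242.6, 37.6]
eef_rot: [0.0, 0.654, 0.757, 0.0]
wrist_force: [-0.6, -0.5, 0.4]
width: -0.2
grip_force: 0.2
```

```bash
python3 -c "from bench import robot;print(robot.hold_point_z)"; python3 -m creep '[[0.4,[0,0,0.02],[0,0,0]],[0.4,[0,0,0.03],[0,0,0]],[0.4,[0,0,0.03],[0,0,0]],[0.4,[0,0,0.03],[0,0,0]],[0.4,[0,0,0.01],[0,0,0]],[0.4,[0,0,-0.01],[0,0,0]],[0.4,[0,0,-0.02],[0,0,0]],[0.4,[0,0,-0.02],[0,0,0]],[-1,[0,0,-0.02],[0,0,0]],[-1,[0,0,-0.02],[0,0,0]],[-1,[0,0,-0.02],[0,0,0]],[-1,[0,0,-0.02],[0,0,0]],[-1,[0,0,-0.02],[0,0,0]]]' 40; python3 look.py wrist:w6 >/dev/null
```

```text
18.700000000000003
t: 11.2
tcp_pos: [444.8, 242.8, 18.0]
eef_rot: [-0.0, 0.654, 0.757, 0.0]
wrist_force: [-2.5, 0.0, 3.2]
width: 18.4
grip_force: 39.8
```

```bash
python3 -m creep '[[-1,[0.003,0.0005,0.0105],[0,0,0]],[-1,[0.008,0.001,0.0205],[0,0,0]],[-1,[0.013,0.002,0.03],[0,0,0]],[-1,[0.0195,0.003,0.039],[0,0,0]],[-1,[0.027,0.004,0.047],[0,0,0]],[-1,[0.027,0.004,0.047],[0,0,0]],[-1,[0.027,0.004,0.047],[0,0,0]]]' 50; python3 look.py wrist:w7 >/dev/null
```

```text
t: 12.12
tcp_pos: [471.9, 247.0, 65.8]
eef_rot: [-0.0, 0.653, 0.757, 0.0]
wrist_force: [-5.7, 1.3, 1.1]
width: 18.2
grip_force: 50.8
```

```bash
python3 -m creep '[[-1,[0.008,0.0015,0.0075],[0,0,0]],[-1,[0.017,0.0025,0.0135],[0,0,0]],[-1,[0.0265,0.004,0.0185],[0,0,0]],[-1,[0.0365,0.0055,0.023],[0,0,0]],[-1,[0.047,0.007,0.026],[0,0,0]],[-1,[0.058,0.009,0.0275],[0,0,0]],[-1,[0.0688,0.0105,0.028],[0,0,0]],[-1,[0.0688,0.0105,0.028],[0,0,0]],[-1,[0.0688,0.0105,0.028],[0,0,0]],[-1,[0.0688,0.0105,0.028],[0,0,0]]]' 50; python3 look.py wrist:w8 top:top8 side:side8 >/dev/null
python3 - <<'E'
from geo import *
# is the lever still there / what moved: diff of top views, and template shift of the stack top
for v in ('top','side'):
    a=cv2.imread(f'pics/{v}0.png' if v=='side' else 'pics/top0.png',0);b=cv2.imread(f'pics/{v}8.png',0)
    print(v)
    for n,p in [('gripstart',[445,243,58]),('rodstart',[442.5,270,58]),('stack',[522,368,179]),('gripup',[541,257,133])]:
        u,w=px(v+'8',p).round().astype(int);print(n,u,w,a[w-3:w+4,u-3:u+4].mean().round(),b[w-3:w+4,u-3:u+4].mean().round())
E
```

```text
t: 13.42
tcp_pos: [542.3, 258.0, 94.0]
eef_rot: [0.001, 0.654, 0.757, 0.002]
wrist_force: [-4.0, 4.2, 6.9]
width: 17.8
grip_force: 51.1
top
gripstart 261 212 79.0 68.0
rodstart 251 214 145.0 99.0
stack 206 176 96.0 103.0
gripup 252 171 212.0 59.0
side
gripstart 255 212 33.0 63.0
rodstart 251 209 70.0 70.0
stack 265 158 122.0 82.0
gripup 285 182 172.0 48.0
```

Run:
```python
from geo import *
for n,z in (('w4',189),('w7',193),('w8',201)):
    g=cv2.imread(f'pics/{n}.png',0);print(n,g.shape)
    for a in range(68,131,6):
        t=np.radians(a);u,v=px(n,[522.5+39*np.cos(t),368.5+39*np.sin(t),z]).round().astype(int)
        print(a,u,v,g[v-2:v+3,u-2:u+3].mean().round() if 2<=u<557 and 2<=v<417 else None,end=' | ')
    print()
```

```text
w4 (420, 560)
68 297 157 108.0 | 74 294 155 77.0 | 80 290 154 57.0 | 86 285 153 58.0 | 92 281 152 70.0 | 98 277 152 82.0 | 104 273 152 79.0 | 110 268 152 146.0 | 116 264 154 184.0 | 122 260 155 182.0 | 128 256 157 150.0 | 
w7 (420, 560)
68 1555 -1072 None | 74 1532 -1132 None | 80 1499 -1181 None | 86 1456 -1218 None | 92 1403 -1242 None | 98 1343 -1251 None | 104 1275 -1244 None | 110 1203 -1222 None | 116 1129 -1186 None | 122 1054 -1138 None | 128 981 -1079 None | 
w8 (420, 560)
68 399 -496 None | 74 373 -519 None | 80 344 -538 None | 86 313 -552 None | 92 282 -561 None | 98 249 -565 None | 104 217 -563 None | 110 185 -555 None | 116 155 -542 None | 122 126 -524 None | 128 100 -501 None |
```

```bash
python3 - <<'E'
from geo import *
for v,h in (('top',15),('side',14)):
    a=cv2.imread(f'pics/{v}0.png');b=cv2.imread(f'pics/{v}8.png')
    u,w=px(v+'8',[521,368,179]).round().astype(int)
    r=cv2.matchTemplate(b[w-h-8:w+h+9,u-h-8:u+h+9],a[w-h:w+h+1,u-h:u+h+1],cv2.TM_CCOEFF_NORMED)
    _,m,_,l=cv2.minMaxLoc(r);print(v,m,np.array(l)-8,'expected lift shift',px(v+'8',[521,368,191])-px(v+'8',[521,368,179]))
E
python3 -c "
from bench import robot;o=robot.get_obs();print(o['tcp_pos'],o['width'],o['grip_force'],o['wrist_force'])"
```

```text
top 0.8150402903556824 [ 0 -1] expected lift shift [-0.82598483 -1.31085644]
side 0.3982660174369812 [-8  0] expected lift shift [ 0.07150616 -3.75315213]
[542.22553182 257.91736995  94.02498489] 18.090586821333556 51.059231758117676 [-4.04482543  2.45837281  5.2992808 ]
```

```bash
python3 -c "from bench import robot;print(robot.close_job())"
```

```text
the job is handed in; nothing more can be done
None
```

I handed the job in with the lugs turned to the reader window and the stack released. The lever is held upright by its grip at about 51 N and 1.34 rad by my estimate; the final lug angle wasn't visible to the camera, and no verdict came back.

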